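# Step a sample carousel back one notch

## Robot

A 6-joint arm with a two-finger parallel gripper is mounted at the origin on the work surface. World frame = base frame: x ahead of the robot, y to its left, z up, the work surface at z = 0. Lengths are in mm, angles in rad, forces in N, time in s.
With the tool pointing down it reaches from about 275 to 825 mm from the base axis. Payload 4.9 kg.
Tool frame: the origin (TCP) lies on the centre line of the jaws, within the pads' length; the fingertips stand 25 mm ahead of it and the grasp point (between the pads) lies 6 mm ahead of it (arm.tip_reach is the distance from the TCP to the fingertips, in mm); x points along the fingers, z is the direction in which the jaws open and shut, and the axes are right-handed (so a half turn about x gives the same grasp; the last joint's range is limited). The gripper opens to 85 mm and grips with 20 to 120 N. Pads are 22 mm wide; open, the fingers measure 114 mm over their backs; the gripper's body (76 mm by 85 mm) begins 54 mm behind the grasp point. The pads swing forward as they close: fully open they stand 13 mm farther back than shut.
Start: joints at [1.16, 0.326, -0.193, 1.052, 0, 1.437], TCP at [150.297, 529.084, 256.281] pointing down, gripper open.
Joint ranges: [-2.65, 2.65], [-0.97, 1.79], [-1.3, 1.35], [-1.93, 2.1], [-1.47, 1.37], [-3.14, 3.14]. Speed limits (rad/s): [2.57, 2.57, 3.14, 3.14, 3.14, 3.14].

## Interface

Orientations are given as a 3x3 rotation matrix whose columns are the frame's x, y, z axes.
In Python, from bench import arm, viewer, nets gives the robot as it stands.
- The arm moves only by the tool arm_command, never from a script. Its argument "steps" is a list of rows, each a list of 2 entries, a list of its own where there are three numbers: the shift along the world's x, y, z in cm, then the turn about the world's z in degrees. A call has 1 to 12 rows; each row shifts and turns the pose as measured when the row begins; what a row does not reach is not made up. A row lasts 1/8 s, in which the tool goes at most 62.5 mm and 10.7 degrees, less where a joint would pass 70% of its speed; a pose out of reach is approached as far as the arm can. A call is refused whole if a number of a shift passes 6.25 or a number of a turn 10.7, either way. A call with a gripper value outside its range is refused whole. "claw" is the closure in counts, from 0 (fully open) to 255 (shut), set as the call begins (left out, the last holds). The fingers move at their own pace and stop on an object; "force" is the grip in N (left out, the last holds). Time passes only in rows, so rows that do not move let the fingers close. It gives the time, the measured TCP pose, the force and the opening at its end, in the units of the state.
- arm.observe(): the state, without advancing time (a new reading comes with each control period).
- viewer.snapshot(name): name is "scene" or "top"; returns (picture, depth): 420x560x3 uint8, blue, green, red; 420x560 float32, mm along the optical axis (not along the pixel's ray), 0 where there is no reading.
- viewer.camera_params(name): a dict with "fx", "fy", "cx", "cy" (pixels), "R" (3x3) and "t" (3): a world point X has camera coordinates R X + t. Camera axes: x right, y down, z forward; pixel columns grow to the right and rows downward; lengths in mm; the calibration is good to about 2 mm. A picture is of the moment at which its call begins. camera_params takes no time and is no camera call.
- arm.finish_job(): hands the job in, once; it reports no verdict.
Trained networks look in the newest picture that a camera, given by its name, has taken for a name from the list of things; names that differ only in an ending like _2 or _b are one class to them, and where a whole thing is asked for, a point or a joint stands for the part that bears it (a point fixed in the world has none). Each returns a list of dicts, best first, with "conf" (0 to 1); they miss things now and then, are a little off and sometimes report something else, mostly with a low value. They report only what shows in the picture. A call takes as long as a camera call.
- nets.recognise(camera, target): "bbox" ([left, top, right, bottom] in pixels, round what is visible of it).
- nets.mark_of(camera, target): "location" ([column, row] in pixels: a listed point, or the origin of a listed thing).
The state is a dict: "time_s": time; "joints": joint angles; "joint_vel": joint speeds; "joint_torque": joint torques, N m; "tool_pos": TCP position; "eef_rot": TCP orientation; "force": force on the tool from outside, world axes, zero at the start; "wrist_torque": the same for the moment, N m; "gripper_width": finger opening in mm.
Only numpy, scipy, OpenCV 4.12 (cv2) and the standard library are available. Lean on these libraries where they do the work, as an engineer would, in place of code of your own. Each camera call takes 0.05 s, during which the arm holds its last target. There are 200 camera calls.

## Task

The sample carousel has been stepped one place too far. With a fingertip, lift the ratchet pawl by pushing its upright tab away from the wheel until the pawl stays tipped back by itself, then push one of the upright pegs to turn the carousel backward (clockwise seen from above) by one notch, and finally tip the pawl back over so that it drops fully down into the next notch. Grip or force nothing, and leave the crucibles and the brush where they stand.

Things in the scene. Friction and masses are not known exactly. Their poses are not given: they have to be found in the camera images.
- carousel (a joint): Turn of the carousel, positive forward = anticlockwise from above. 12 saw teeth, one per 0.524 rad (30 degrees). Starts at 0 to 0.05; at 0 a tooth face rests on the pawl's nose, which blocks backward turning. One notch back is -0.524; with the nose down in that notch it may stand at -0.52 to -0.45, turned beyond -0.53 the nose lands on the next tooth. Light friction (1.5 N at a peg), stays where left.
- pawl (a joint): Swing of the steel pawl (100 g) about a level pin tangential to the wheel. 0 = down, nose in the notch; grows as the nose rises and the pawl tips away from the wheel, to a stop at 1.8. No spring: below about 0.9 its own weight drops it back to the wheel, beyond that it falls on to the stop and stays tipped back. Pushing it takes under 2 N.
- hub (a point): Centre of the carousel, on its upright axis, on top of the steel hub (48 mm in diameter), 80 mm above the bench. The carousel is an aluminium disc 256 mm in diameter, its flat top 56 mm above the bench.
- pawl_pivot (a point): Centre of the pawl's hinge pin on the grey housing, 165 mm from the carousel's axis, 74 mm above the bench. The level line from the axis to this point is the direction 'outward'. Two steel cheeks stand beside the pawl here, up to 82 mm above the bench, 38 mm over their outsides.
- pawl_tab (a point): Centre of the rolled top (10 mm thick) of the pawl's tab (22 mm wide, 6 thick), 55 mm from the pivot. Pawl down: the tab stands upright and the arm (16 mm wide, 8 thick) runs level from the pivot 50 mm to the wheel: a right-angled V. A fingertip let down into it, 20 to 25 mm above the pivot, pushes the tab outward to tip the pawl back, or the arm (then upright, leaning 13 degrees outward) to the wheel to tip it down.
- pawl_nose (a point): Middle of the underside of the pawl's nose (block 12 mm along the rim, 14 mm radially), 115 mm from the carousel's axis, 57 mm above the bench when down. The steel saw teeth stand on the disc, 104 to 126 mm from the axis, crests 69 mm above the bench.
- peg_a (a point): Centre of the top of an upright steel peg on the carousel, 14 mm in diameter, 40 mm high over the disc (top 96 mm above the bench), 75 mm from the axis. Four equal pegs, 90 degrees apart; with the carousel at 0 this one is 45 degrees clockwise (seen from above) of the pawl.
- peg_b (a point): As peg_a: top of the peg 45 degrees anticlockwise of the pawl at carousel 0; crucible_a stands 60 degrees anticlockwise of it.
- peg_c (a point): As peg_a: top of the peg 135 degrees anticlockwise of the pawl at carousel 0. The place on its anticlockwise side, where a fingertip pushes it backward, is empty up to peg_d, 90 degrees on.
- peg_d (a point): As peg_a: top of the peg 135 degrees clockwise of the pawl at carousel 0. On its anticlockwise side crucible_b stands 60 degrees on.
- crucible_a_mid (a point): Centre of a small loose cream ceramic crucible with a brown rim, 34 mm in diameter and 36 mm high, standing on a dark seat of the carousel 78 mm from the axis, 30 degrees clockwise of peg_c. It rides along; leave it standing on its seat.
- crucible_b_mid (a point): A like crucible on the carousel, 30 degrees clockwise of peg_a; leave it standing on its seat.
- seat_a (a point): Point on the carousel where the centre of crucible_a should be (18 mm above its seat).
- seat_b (a point): Point on the carousel where the centre of crucible_b should be (18 mm above its seat).
- crucible_c_mid (a point): Centre of a like crucible standing loose on the bench beside the housing; leave it.
- brush_grip (a point): Handle of a small loose brush lying on the bench beside the housing; leave it.

How it is judged (in metres and radians):
On the way, in this order (a step that is already met when the one before it is completed fails the run):
1. the pawl is tipped back before the carousel is turned (value of joint pawl above 1.3 rad and value of joint carousel above -0.12 rad), for 0.2 s.
2. the carousel is pushed backward past the tooth (value of joint carousel below -0.17 rad), for 0.1 s.
At the end, for the whole second after the job is handed in: The carousel stands one notch back (joint -0.57 to -0.43 rad) and at rest, the pawl is fully down in the notch (under 0.08 rad), and both crucibles on the carousel stand within 20 mm of their seats (value of joint carousel between -0.57 and -0.43 rad and value of joint pawl below 0.08 rad and distance between crucible_a_mid and seat_a below 0.02 m and distance between crucible_b_mid and seat_b below 0.02 m and velocity of joint carousel between -0.05 and 0.05 rad/s); the robot touches nothing.
It fails at once if the carousel is turned well past one notch back, or forward (value of joint carousel below -0.85 rad or value of joint carousel above 0.3 rad).
It fails at once if the pawl is gripped or forced (over 35 N) (contact force between the fingers and pawl above 35 N).
It fails at once if the carousel or a peg is gripped or forced (over 35 N) (contact force between the fingers and carousel above 35 N).
It fails at once if a crucible on the carousel is lifted, tipped over or pushed off its seat (distance between crucible_a_mid and seat_a above 0.025 m or distance between crucible_b_mid and seat_b above 0.025 m or angle between any of crucible_a_mid, crucible_b_mid's own z axis and vertical above 0.5 rad).
It fails at once if the crucible or the brush on the bench is moved over 30 mm (distance of any of crucible_c_mid, brush_grip from where it was at the start of the episode above 0.03 m).
It also fails if it takes over 64 s, if anything falls off the work surface, if the arm or the gripper's body presses on something with over 40 N, if the wrist force passes 120 N, or if a joint passes its speed limit or range.

## Working session

There is one attempt and no reset: what is moved stays moved. The work goes in short steps, Python scripts to look and compute and a tool call to move; the robot and the scene stay as the last step left them, time stands still between calls to the robot, and variables do not carry over. Pictures are saved under pics/ and viewed, about 8 in all and at most 12, crops included, and the job is handed in when it is done.

Besides the shell and the picture viewer there is one more tool, called after ">>>" as a command line: name --argument value ..., lists and objects as JSON in quotes. arm_command: Moves the arm, as the interface text tells. Its arguments: {"type":"object","properties":{"steps":{"type":"array"},"claw":{"type":"number"},"force":{"type":"number"}},"required":["steps"]}

```bash
mkdir -p pics; cat > h.py <<'E'
import numpy as np, cv2
from bench import arm, viewer, nets
def px2w(cam,u,v,z=None,d=None):
    p=viewer.camera_params(cam);R=np.array(p["R"]);t=np.array(p["t"])
    r=np.array([(u-p["cx"])/p["fx"],(v-p["cy"])/p["fy"],1.])
    c=-R.T@t; w=R.T@r
    s=(z-c[2])/w[2] if d is None else d
    return c+s*w
def w2px(cam,X):
    p=viewer.camera_params(cam);q=np.array(p["R"])@X+np.array(p["t"])
    return np.array([p["fx"]*q[0]/q[2]+p["cx"],p["fy"]*q[1]/q[2]+p["cy"]])
E
python3 - <<'E'
from h import *
for c in ("scene","top"):
    im,d=viewer.snapshot(c); cv2.imwrite(f"pics/{c}0.png",im)
    Z=dict(hub=80,pawl_pivot=74,pawl_tab=129,pawl_nose=57,peg_a=96,crucible_a_mid=74,)
    for n,z in Z.items():
        for r in nets.mark_of(c,n)[:5]:
            u,v=r["location"]; print(c,n,round(r["conf"],2),np.round([u,v]),px2w(c,u,v,z).round(0), end=' ')
            dd=d[min(int(v),419),min(int(u),559)]
            print(px2w(c,u,v,d=dd).round(0))
s=arm.observe();print(s["time_s"],s["tool_pos"],np.round(s["eef_rot"],2).tolist(),s["gripper_width"],arm.tip_reach)
E
```

```text
scene hub 0.56 [267. 219.] [ 546. -135.   80.] [ 547. -136.   82.]
scene pawl_pivot 0.67 [323. 171.] [569.  27.  74.] [572.  22.  81.]
scene pawl_tab 0.73 [331. 155.] [579.  31. 129.] [582.  26. 135.]
scene pawl_tab 0.27 [267. 247.] [ 599. -204.  129.] [ 588. -192.   99.]
scene pawl_nose 0.7 [304. 189.] [556. -23.  57.] [556. -24.  59.]
scene peg_a 0.81 [223. 214.] [ 480. -181.   96.] [ 460. -163.   56.]
scene peg_a 0.74 [266. 177.] [493. -66.  96.] [477. -47.  64.]
scene peg_a 0.72 [268. 247.] [ 590. -190.   96.] [ 590. -190.   97.]
scene crucible_a_mid 0.6 [230. 200.] [ 460. -138.   74.] [ 470. -148.   93.]
top hub 0.91 [291. 228.] [ 538. -131.   80.] [ 538. -131.   81.]
top pawl_pivot 0.66 [217. 214.] [573.  25.  74.] [571.  24.  82.]
top pawl_tab 0.85 [214. 209.] [572.  24. 129.] [571.  23. 132.]
top pawl_tab 0.71 [394. 218.] [ 544. -336.  129.] [ 563. -366.   22.]
top pawl_nose 0.69 [238. 216.] [570. -16.  57.] [566. -19.  78.]
top peg_a 0.91 [262. 246.] [499. -69.  96.] [499. -69.  97.]
top peg_a 0.74 [318. 252.] [ 483. -184.   96.] [ 487. -188.   57.]
top peg_a 0.68 [269. 196.] [605. -86.  96.] [605. -86.  98.]
top peg_a 0.65 [323. 202.] [ 589. -200.   96.] [ 597. -204.   58.]
top crucible_a_mid 0.79 [297. 262.] [ 466. -141.   74.] [ 464. -141.   94.]
top crucible_a_mid 0.35 [392. 220.] [ 551. -347.   74.] [ 561. -362.   19.]
0.7 [150.29092311 529.067725   256.29253351] [[-0.0, -0.96, 0.27], [-0.0, 0.27, 0.96], [-1.0, 0.0, -0.0]] 85.45017052730633 25.0
```

```bash
python3 - <<'E'
import cv2
a=cv2.imread("pics/scene0.png");b=cv2.imread("pics/top0.png")
c=cv2.resize(a[120:290,170:390],None,fx=2.5,fy=2.5,interpolation=2)
cv2.imwrite("pics/sc.png",c)
cv2.imwrite("pics/tc.png",cv2.resize(b[140:320,170:420],None,fx=3,fy=3,interpolation=2))
E
```

```text
(no output)
```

View pics/sc.png

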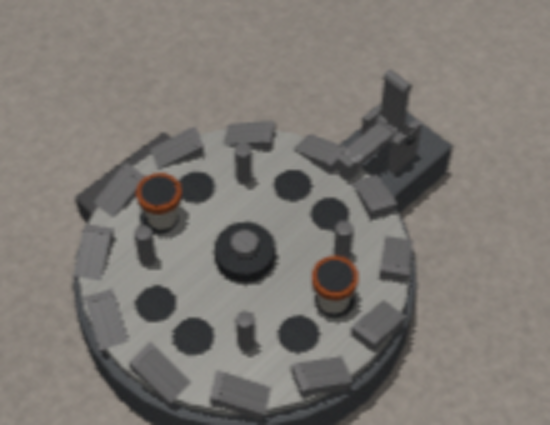

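View pics/tc.png

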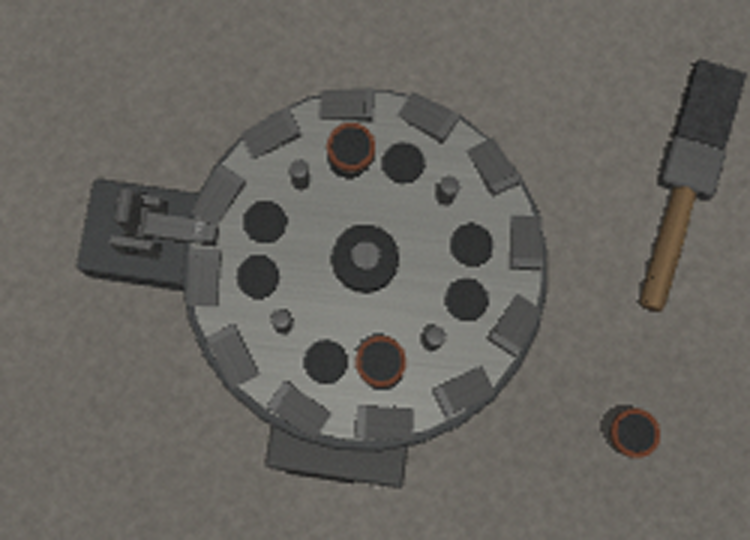

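The crops show the pawl at left of the top view (tab near [214,209]) with its nose on the wheel. The four pegs are at top-view pixels [262,246], [269,196], [318,252] and [323,202], and crucible_a is at [297,262]. Next I refine these positions with the depth cloud.

```bash
cat >> h.py <<'E'
def cloud(cam):
    im,d=viewer.snapshot(cam); p=viewer.camera_params(cam);R=np.array(p["R"]);t=np.array(p["t"])
    v,u=np.nonzero(d>0);z=d[v,u]
    C=np.c_[(u-p["cx"])/p["fx"]*z,(v-p["cy"])/p["fy"]*z,z]
    return (C-t)@R
HUB=np.array([544.,-135])
E
python3 - <<'E'
from h import *
for c in ("top","scene"):
    P=cloud(c); r=np.hypot(*(P[:,:2]-HUB).T)
    T=P[(abs(P[:,0]-572)<40)&(abs(P[:,1]-25)<40)]
    for lo,hi in((60,70),(72,80),(80,90),(90,125),(125,140)):
        q=T[(T[:,2]>lo)&(T[:,2]<hi)]
        if len(q): print(c,lo,hi,len(q),q.mean(0).round(1),q.min(0).round(0),q.max(0).round(0))
    k=P[(r<95)&(P[:,2]>89)&(P[:,2]<102)]
    from scipy.cluster.hierarchy import fclusterdata
    L=fclusterdata(k[:,:2],8,criterion='distance')
    for i in set(L):
        q=k[L==i]; m=(q.min(0)+q.max(0))/2; print(c,len(q),m.round(1),q.mean(0).round(1),(np.ptp(q,0)).round(0))
    top=P[(P[:,2]>52)&(P[:,2]<60)&(r<150)]
    (x,y),rad=cv2.minEnclosingCircle(top[:,:2].astype(np.float32));print("disc",x,y,rad)
E
```

```text
top 60 70 55 [551.4  -3.5  65.8] [533. -14.  61.] [592.  43.  70.]
top 72 80 137 [568.8   9.9  77.7] [552. -15.  73.] [595.  43.  80.]
top 80 90 138 [569.   21.4  82.4] [554. -13.  80.] [593.  48.  89.]
top 90 125 35 [571.   28.1 105.6] [562.  25.  91.] [584.  34. 120.]
top 125 140 59 [572.9  29.5 133.4] [562.  24. 126.] [584.  35. 138.]
top 38 [499.3 -72.3  95.8] [499.  -72.4  96.4] [12. 13.  7.]
top 224 [ 469.2 -140.    93.1] [ 469.1 -140.    93.4] [33. 31.  8.]
top 36 [ 484.2 -177.3   94.8] [ 484.4 -177.3   96.4] [12. 11. 10.]
top 38 [ 589.2 -191.6   94.9] [ 588.9 -191.8   95.7] [12. 13. 11.]
top 207 [ 620.3 -124.1   93.9] [ 620.5 -124.1   93.4] [33. 32.  8.]
top 37 [604.4 -86.7  95.6] [603.9 -87.4  96.7] [13. 13.  9.]
disc 545.1566772460938 -131.90673828125 131.84754943847656
scene 60 70 84 [567.    5.2  65.6] [533. -15.  60.] [596.  42.  70.]
scene 72 80 164 [572.4  12.4  77.5] [552. -15.  72.] [595.  43.  80.]
scene 80 90 168 [574.   21.6  82.9] [552. -14.  80.] [594.  44.  89.]
scene 90 125 118 [574.6  29.7 107.1] [562.  26.  90.] [585.  33. 125.]
scene 125 140 69 [574.3  29.9 132.8] [561.  25. 125.] [585.  37. 138.]
scene 49 [499.8 -70.8  94.4] [500.6 -72.5  96.1] [14. 14. 11.]
scene 51 [ 485.7 -176.4   94.6] [ 486.4 -176.6   95.9] [13. 12. 11.]
scene 233 [ 469.2 -138.2   93.7] [ 470.3 -138.7   94. ] [35. 35.  8.]
scene 53 [ 590.3 -190.8   94.7] [ 591.  -191.6   96.2] [13. 12. 11.]
scene 53 [604.6 -85.5  94.3] [604.9 -86.4  95.7] [13. 14. 10.]
scene 262 [ 620.9 -122.    93.1] [ 621.3 -122.7   93.8] [34. 35.  8.]
disc 544.6732788085938 -130.3778839111328 131.74819946289062
```

>>> arm_command --steps '[[[4,-5,0],-9],[[4,-5,0],-9],[[4,-5,0],-9],[[4,-5,0],-9],[[4,-5,0],-9],[[4,-5,0],-9]]' --claw 255 --force 20

```text
time_s: 1.55
tool_pos: [385.7, 235.0, 257.1]
eef_rot: [[0.006, -0.325, 0.946], [0.002, 0.946, 0.325], [-1.0, -0.0, 0.006]]
force: [0.9, 0.7, -0.5]
gripper_width: -0.4
```

>>> arm_command --steps '[[[3.7,-4.5,0],-6],[[3.7,-4.5,0],-6],[[3.7,-4.5,0],-6],[[3.7,-4.5,0],-6],[[3.7,-4.5,0],-5],[[0,0,-3],0],[[0,0,-3],0],[[0,0,-2],0],[[0,0,0],0]]'

```text
time_s: 2.68
tool_pos: [580.0, -4.3, 176.2]
eef_rot: [[0.014, 0.202, 0.979], [-0.002, 0.979, -0.202], [-1.0, 0.001, 0.014]]
force: [-0.6, -0.1, 0.4]
gripper_width: 0.1
```

```bash
python3 - <<'E'
from h import *
s=arm.observe();print(s["tool_pos"],s["joints"],np.round(s["eef_rot"],2).tolist())
for c in ("scene","top"):
    im,d=viewer.snapshot(c); u,v=w2px(c,np.array([570,10,110])).astype(int)
    cv2.imwrite(f"pics/{c}1.png",cv2.resize(im[max(v-90,0):v+90,max(0,u-110):u+110],None,fx=3,fy=3))
E
```

```text
[579.99739346  -4.30293966 176.1799327 ] [-1.34713350e-01  4.34847944e-01 -2.45526748e-01  8.76806719e-01
  1.19627338e-04  1.63907417e+00] [[0.01, 0.2, 0.98], [-0.0, 0.98, -0.2], [-1.0, 0.0, 0.01]]
```

View pics/scene1.png

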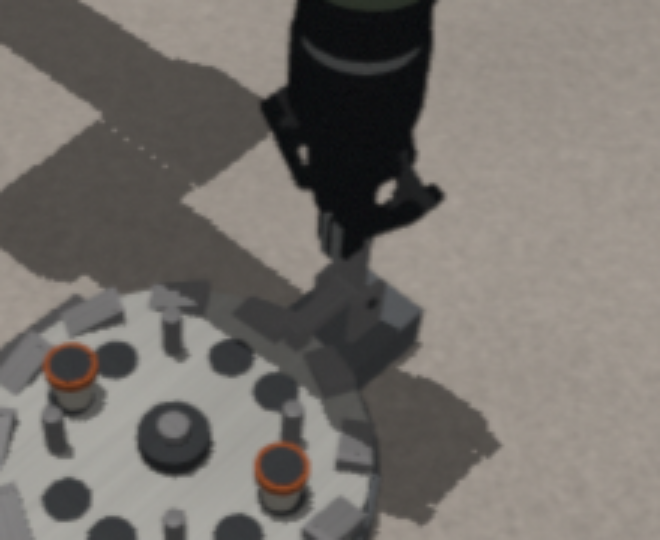

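The picture shows the shut fingertips over the pawl, just inward of the tab. I correct the position sideways, then lower into the V.

>>> arm_command --steps '[[[-1,1.3,0],1.5],[[0,0,0],0],[[0,0,-2],0],[[0,0,-2],0],[[0,0,-1],0],[[0,0,0],0]]'

```text
time_s: 3.52
tool_pos: [573.5, 10.9, 132.8]
eef_rot: [[0.027, 0.171, 0.985], [-0.003, 0.985, -0.171], [-1.0, 0.002, 0.027]]
force: [0.1, -0.3, 1.4]
gripper_width: 0.2
```

>>> arm_command --steps '[[[-0.5,0,-0.6],0],[[0,0,-0.5],0],[[0,0,0],0]]'

```text
time_s: 3.9
tool_pos: [569.1, 10.8, 122.7]
eef_rot: [[0.03, 0.171, 0.985], [-0.003, 0.985, -0.171], [-1.0, 0.002, 0.03]]
force: [-0.5, -0.3, -0.2]
gripper_width: 0.1
```

>>> arm_command --steps '[[[0.1,0.6,0],0],[[0.1,0.6,0],0],[[0.1,0.6,0],0],[[0.1,0.6,0],0],[[0.1,0.6,0],0],[[0.1,0.6,0],0],[[0,0,0],0]]'

```text
time_s: 4.78
tool_pos: [576.1, 49.8, 123.3]
eef_rot: [[0.031, 0.17, 0.985], [-0.003, 0.985, -0.17], [-1.0, 0.002, 0.031]]
force: [1.1, 0.2, -0.6]
gripper_width: 0.1
```

>>> arm_command --steps '[[[0.1,0.6,0],0],[[0.1,0.6,0],0],[[0,0.2,0],0],[[0,0,0],0],[[0,0,2],0],[[0,0,3],0],[[0,0,3],0],[[0,0,0],0]]'

```text
time_s: 5.78
tool_pos: [577.3, 64.2, 204.7]
eef_rot: [[0.029, 0.171, 0.985], [-0.004, 0.985, -0.171], [-1.0, 0.001, 0.029]]
force: [0.1, 0.0, -0.5]
gripper_width: 0.2
```

```bash
python3 - <<'E'
from h import *
s=arm.observe();print(s["tool_pos"],s["force"])
im,d=viewer.snapshot("scene"); u,v=w2px("scene",np.array([570,10,110])).astype(int)
cv2.imwrite(f"pics/scene2.png",cv2.resize(im[max(v-90,0):v+90,max(0,u-110):u+110],None,fx=3,fy=3))
E
```

```text
[577.31645162  64.24232036 204.67875564] [ 0.12185979  0.02504726 -0.51434027]
```

View pics/scene2.png

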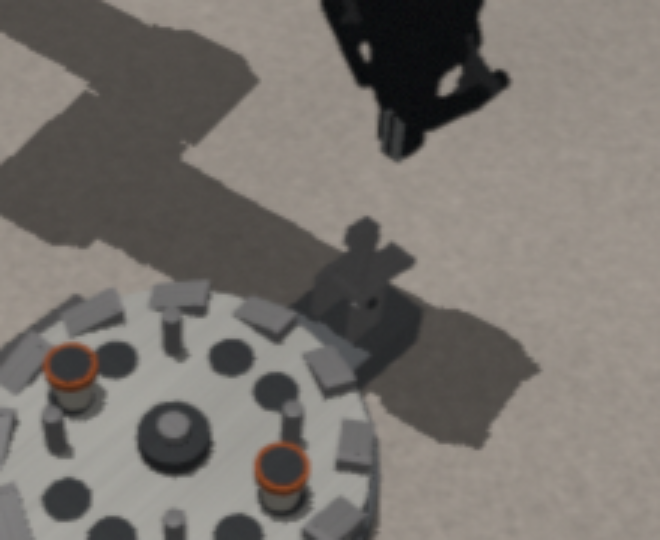

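The pawl is tipped back on its stop, with the arm upright and the tab lying outward. Next I move to the anticlockwise side of peg_c.

>>> arm_command --steps '[[[-1,-4,0],4],[[-1.2,-4,0],5],[[-1.2,-4,0],5],[[-1.2,-4,0],5],[[-1.2,-4,0],5],[[-1.2,-4,0],5],[[0,0,0],0],[[0,0,0],0]]'

```text
time_s: 6.82
tool_pos: [497.9, -180.5, 192.5]
eef_rot: [[0.01, -0.344, 0.939], [0.013, 0.939, 0.344], [-1.0, 0.009, 0.014]]
force: [0.9, -0.3, 0.7]
gripper_width: -0.3
```

>>> arm_command --steps '[[[0,-2.6,0],1],[[0,0,-3],0],[[0,0,-2],0],[[0,0,0],0]]'

```text
time_s: 7.32
tool_pos: [498.5, -202.2, 139.7]
eef_rot: [[0.008, -0.366, 0.931], [0.016, 0.931, 0.366], [-1.0, 0.012, 0.014]]
force: [-0.4, 0.8, -0.1]
gripper_width: -0.1
```

>>> arm_command --steps '[[[-0.3,-0.3,-2],0],[[0,0,-2],0],[[0,0,0],0]]'

```text
time_s: 7.7
tool_pos: [497.2, -203.1, 100.8]
eef_rot: [[0.01, -0.369, 0.929], [0.015, 0.929, 0.369], [-1.0, 0.01, 0.015]]
force: [-0.1, -0.2, -0.1]
gripper_width: -0.2
```

```bash
cat > m.py <<'E'
from h import *
H=np.array([544.6,-131.5])
for c in ("top","scene"):
    P=cloud(c); q=P[:,:2]-H; r=np.hypot(*q.T); a=np.degrees(np.arctan2(q[:,1],q[:,0]))
    m=(r>66)&(r<84)&(P[:,2]>92)&(P[:,2]<101)
    for n,a0 in(("a",37.2),("b",127.),("c",217.1),("d",-53.)):
        o=[]
        for sh in np.arange(-38,6,1.):
            dx=P[m][:,:2]-(H+75*np.array([np.cos(np.radians(a0+sh)),np.sin(np.radians(a0+sh))]))
            o.append((np.hypot(*dx.T)<7.5).sum())
        k=int(np.argmax(o)); c0=H+75*np.array([np.cos(np.radians(a0-38+k)),np.sin(np.radians(a0-38+k))])
        w=P[m][np.hypot(*(P[m][:,:2]-c0).T)<9]
        if len(w): mm=w.mean(0)[:2]-H; print(c,n,len(w),"carousel~",((np.degrees(np.arctan2(mm[1],mm[0]))-a0+2.2+180)%360-180)*np.pi/180)
s=arm.observe();print(s["tool_pos"],s["force"])
E
python3 m.py
```

```text
top a 47 carousel~ -0.4980767985291941
top b 36 carousel~ 0.045094871268796695
top d 1 carousel~ 0.08827109006563669
scene a 65 carousel~ -0.569650084185353
scene b 41 carousel~ 0.028997874497797133
scene c 7 carousel~ -0.6987190951612602
scene d 45 carousel~ 0.04971243847890428
[ 498.23649397 -203.87651175  102.12901462] [-0.14847606 -0.07626676  0.71113691]
```

>>> arm_command --steps '[[[-0.2,0.5,0],0],[[-0.2,0.5,0],0],[[-0.2,0.5,0],0],[[-0.2,0.5,0],0],[[-0.2,0.5,0],0],[[-0.2,0.5,0],0],[[-0.2,0.5,0],0],[[0,0,0],0]]'

```text
time_s: 8.8
tool_pos: [484.6, -167.9, 105.1]
eef_rot: [[0.016, -0.369, 0.929], [0.009, 0.929, 0.369], [-1.0, 0.003, 0.018]]
force: [0.9, 0.2, 0.2]
gripper_width: 0.1
```

```bash
python3 m.py | grep -v " a "
```

```text
top b 35 carousel~ -0.31553141412504804
scene b 41 carousel~ -0.33492088044593654
scene c 17 carousel~ 0.06123677810162544
scene d 46 carousel~ -0.3118134454001413
[ 484.89052756 -168.43299895  105.1573147 ] [ 0.08303332 -0.93726952  0.36433269]
```

>>> arm_command --steps '[[[-0.2,0.4,-0.2],0],[[-0.2,0.4,-0.1],0],[[-0.1,0.3,0],0],[[0,0,0],0]]'

```text
time_s: 9.4
tool_pos: [480.7, -157.3, 102.3]
eef_rot: [[0.018, -0.369, 0.929], [0.007, 0.93, 0.369], [-1.0, 0.0, 0.02]]
force: [0.5, 0.3, -0.2]
gripper_width: 0.1
```

```bash
python3 m.py | grep -v " a "
```

```text
top b 36 carousel~ -0.45598740910439106
scene b 41 carousel~ -0.47738336383404834
scene c 19 carousel~ -0.1054007478244348
scene d 51 carousel~ -0.4512106655104243
[ 480.65030411 -157.49274947  102.28744194] [ 0.25885558 -0.06155116  0.25225583]
```

>>> arm_command --steps '[[[-0.1,0.2,0],0],[[0,0,0],0]]'

```text
time_s: 9.75
tool_pos: [479.8, -155.5, 102.2]
eef_rot: [[0.018, -0.368, 0.929], [0.007, 0.93, 0.368], [-1.0, 0.0, 0.02]]
force: [-0.8, -0.7, -0.4]
gripper_width: -0.4
```

```bash
python3 m.py | grep -v " a "
```

```text
top b 36 carousel~ -0.4890716136248841
scene b 41 carousel~ -0.503240379643843
scene c 16 carousel~ -0.13805234428371196
scene d 49 carousel~ -0.48031353518059117
[ 479.8168864  -155.62248801  102.22375762] [-0.71732024  1.3119519  -0.15950854]
```

>>> arm_command --steps '[[[0.3,-0.8,0],0],[[0.3,-0.8,0],0],[[0,0,3],0],[[0,0,4],0],[[0,0,4],0],[[1.2,4,0],-5],[[1.2,4,0],-5],[[1.2,4,0],-5],[[1.2,4,0],-5],[[1.2,4,0],-5],[[1.2,3,0],-5],[[0,0,0],0]]'

```text
time_s: 11.35
tool_pos: [563.0, 57.9, 216.5]
eef_rot: [[0.023, 0.171, 0.985], [-0.004, 0.985, -0.171], [-1.0, -0.0, 0.023]]
force: [-0.8, -0.7, 0.1]
gripper_width: -0.1
```

```bash
python3 m.py
```

```text
top a 34 carousel~ -0.5048405254115167
top b 35 carousel~ -0.49113457876345634
top c 38 carousel~ -0.4840709673669093
top d 37 carousel~ -0.4985402397732492
scene a 44 carousel~ -0.4965131774346837
scene b 41 carousel~ -0.5016920186021249
scene c 45 carousel~ -0.495288456598563
scene d 48 carousel~ -0.4842544063332297
[562.18362017  56.21295931 216.43710001] [-0.17912203  1.35937381 -0.29720046]
```

>>> arm_command --steps '[[[1.6,0.5,-3],0],[[0,0,-2],0],[[0,0,0],0]]'

```text
time_s: 11.82
tool_pos: [578.5, 57.2, 165.9]
eef_rot: [[0.022, 0.176, 0.984], [-0.006, 0.984, -0.176], [-1.0, -0.002, 0.023]]
force: [0.0, -1.3, -0.2]
gripper_width: 0.1
```

>>> arm_command --steps '[[[0.1,0.5,0],0],[[0,0,0],0],[[0,0,-2],0],[[0,0,-2],0],[[0,0,0],0]]'

```text
time_s: 12.45
tool_pos: [582.0, 60.9, 130.0]
eef_rot: [[0.03, 0.178, 0.984], [-0.007, 0.984, -0.178], [-1.0, -0.001, 0.03]]
force: [-0.6, -0.1, -0.1]
gripper_width: 0.2
```

>>> arm_command --steps '[[[-0.3,0,-0.7],0],[[0,0,0],0],[[-0.1,-0.6,0],0],[[-0.1,-0.6,0],0],[[-0.1,-0.6,0],0],[[-0.1,-0.6,0],0],[[-0.1,-0.6,0],0],[[-0.1,-0.6,0],0],[[-0.1,-0.6,0],0],[[-0.1,-0.6,0],0],[[0,0,0],0]]'

```text
time_s: 13.82
tool_pos: [572.1, 8.8, 126.0]
eef_rot: [[0.035, 0.179, 0.983], [-0.007, 0.984, -0.178], [-0.999, -0.001, 0.035]]
force: [0.3, 0.1, -0.1]
gripper_width: 0.3
```

>>> arm_command --steps '[[[0,0,2],0],[[0,0,4],0],[[0,0,5],0],[[-5,4,3],0],[[-5,5,0],0],[[-5,5,0],0],[[-5,5,0],0],[[0,0,0],0]]'

```text
time_s: 14.82
tool_pos: [389.4, 181.5, 265.8]
eef_rot: [[0.037, 0.179, 0.983], [-0.004, 0.984, -0.179], [-0.999, 0.003, 0.037]]
force: [0.6, -1.2, 0.0]
gripper_width: 0.0
```

```bash
python3 m.py; python3 - <<'E'
from h import *
P=[]
for c in ("scene","top"):
    im,d=viewer.snapshot(c); u,v=w2px(c,np.array([560,-40,80])).astype(int)
    P.append(cv2.resize(im[max(v-70,0):v+70,max(0,u-90):u+90],(560,420)))
    q=cloud(c);H=np.array([544.6,-131.5]);w=q[:,:2]-H
    rad=w@[.1754,.9845];tan=w@[-.9845,.1754]
    for lo,hi in((111,118),(120,130),(130,140),(140,150)):
        m=(abs(tan)<5)&(rad>lo)&(rad<hi); print(c,lo,np.median(q[m][:,2]).round(1))
    m=(abs(tan)<14)&(rad>145)&(rad<185)&(q[:,2]>120); print(c,"tab",m.sum(),rad[m].mean(),tan[m].mean(),q[m][:,2].max())
cv2.imwrite("pics/f.png",np.vstack(P)[:, :]) if 0 else cv2.imwrite("pics/f.png",cv2.resize(np.hstack(P),(800,300)))
E
```

```text
top a 35 carousel~ -0.5050020863328789
top b 35 carousel~ -0.49105837379224715
top c 38 carousel~ -0.4843224875922075
top d 35 carousel~ -0.4996100849714189
scene a 42 carousel~ -0.4960078706190739
scene b 43 carousel~ -0.5077665638373106
scene c 44 carousel~ -0.4925084019570321
scene d 47 carousel~ -0.4820264391791771
[392.53129466 179.92527781 265.97956274] [ 0.33981725 -0.26684149  0.18224829]
scene 111 79.4
scene 120 78.0
scene 130 80.0
scene 140 44.5
scene tab 84 164.23990222184034 -0.6722307460954599 137.28876459513316
top 111 78.8
top 120 78.9
top 130 79.2
top 140 78.1
top tab 59 163.36802183822027 0.4718755095429525 137.59412566825202
```

View pics/f.png

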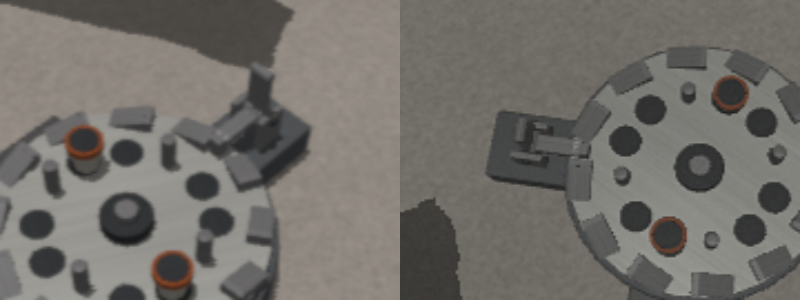

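The pawl arm is level at about 78–79 mm all along, the tab is upright, and both crucibles stand on their seats. I hand in.

```bash
python3 -c "
from bench import arm
arm.finish_job()"
```

```text
the job is handed in; nothing more can be done
```

The carousel is one notch back and the pawl is down in the next notch. I handed the job in at about 15 s of the allowed 64 s; it reported no verdict.

With the gripper shut, I pushed the pawl tab outward until the pawl stayed tipped on its stop. I then pushed peg_c clockwise, and finally swept the pawl arm back over so the pawl dropped.

What the last checks showed:
- **Carousel:** the four pegs, seen from both cameras, put it at about -0.495 rad (readings -0.48 to -0.51). These depend on the outward direction I measured, which I estimate is good to about 0.02 rad. The reading did not change after the pawl dropped.
- **Pawl:** the arm is level along its length, 78–80 mm above the bench against 77.7 mm at the start. The tab is upright at 164 mm from the axis. I judged that the nose is seated from this and from the pictures. One scene-camera reading gave 44.5 mm near 145 mm from the axis. The top camera read 78.1 mm at the same place, so I took the low value to be a bad sample.
- **Crucibles:** both on the carousel stand upright on their seats in the last picture. I did not measure their offsets.
- **Bench items:** I did not look at the bench crucible and the brush again at the end, but the arm never went near them.
- **Forces and clearance:** the force readings between moves stayed under about 1.5 N, and the arm was well clear of everything at hand-in.

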